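Draw out the reel tray and shut its neighbours

TASK

The rack holds three sliding dark steel trays, all left a little way out. Hook a fingertip behind the lip of the tray in which the film reel stands and draw it out along its rails right to its stop; after that push the other two trays fully home. Pinch and lift nothing, keep off what stands in the trays, and leave the things around the rack where they are.

Things in the scene. Friction and masses are not known exactly. Their poses are not given: they have to be found in the camera images.
- tray_left (a joint): travel of the left-hand (+y side, seen from the robot) tray along its rails in m: 0 = fully home, 0.080 = right out at its stop (towards the robot). It slides stiffly (about 2 N) and stays where it is left, no spring or catch. All three trays start 15 to 35 mm out. The tray's floor is 14 mm above the worktop, its side walls reach 40 mm, the lip 58 mm; inside it is 80 mm wide.
- lip_left (a point): the upright steel lip at the left tray's front, moving with the tray: 68 mm wide, 8 mm thick. The point is the middle of its thickness and width, at its top edge (58 mm up). x points level into the tray (it is drawn out along -x), y left, z up. Inner face at x = +4 mm, outer face at x = -4 mm, tray floor z = -44 mm, back wall x = +164 mm; the first 50 mm or more behind the lip are empty.
- tray_middle (a joint): travel of the middle tray along its rails in m: 0 = fully home, 0.080 = right out at its stop (towards the robot). It slides stiffly (about 2 N) and stays where it is left, no spring or catch. All three trays start 15 to 35 mm out. The tray's floor is 14 mm above the worktop, its side walls reach 40 mm, the lip 58 mm; inside it is 80 mm wide.
- lip_middle (a point): the upright steel lip at the middle tray's front, moving with the tray: 68 mm wide, 8 mm thick. The point is the middle of its thickness and width, at its top edge (58 mm up). x points level into the tray (it is drawn out along -x), y left, z up. Inner face at x = +4 mm, outer face at x = -4 mm, tray floor z = -44 mm, back wall x = +164 mm; the first 50 mm or more behind the lip are empty.
- tray_right (a joint): travel of the right-hand (-y side) tray along its rails in m: 0 = fully home, 0.080 = right out at its stop (towards the robot). It slides stiffly (about 2 N) and stays where it is left, no spring or catch. All three trays start 15 to 35 mm out. The tray's floor is 14 mm above the worktop, its side walls reach 40 mm, the lip 58 mm; inside it is 80 mm wide.
- lip_right (a point): the upright steel lip at the right tray's front, moving with the tray: 68 mm wide, 8 mm thick. The point is the middle of its thickness and width, at its top edge (58 mm up). x points level into the tray (it is drawn out along -x), y left, z up. Inner face at x = +4 mm, outer face at x = -4 mm, tray floor z = -44 mm, back wall x = +164 mm; the first 50 mm or more behind the lip are empty.
- rack: fixed black rack with aluminium rails, 176 x 300 mm, holding three open dark steel trays side by side, 96 mm apart, each 86 wide and 172 mm long. Origin: on the worktop, midway across it, 100 mm behind its front edge; x points to its back, the trays slide out along its -x, y to the left, z up. The rack's back panel is 56 mm high.
- film_reel: film reel of wire, two round spiral flanges, 66 mm across and 40 mm high, standing loose on the floor of one of the three trays. Origin: centre of its underside, z up.
- loupe: black magnifier loupe, 46 mm across and 58 mm high, standing loose in another tray. Origin: centre of its underside, z up.
- film_clip: sprung film clip, 20 x 68 x 19 mm, lying loose in the third tray. Origin: centre of its underside, z up.
- brown_bottle: brown glass bottle with a cap, 95 mm across and 202 mm high, a bystander right of the rack. Origin: centre of its underside.
- beaker: clear beaker, 71 mm across and 88 mm high, a bystander right of the rack. Origin: centre of its underside.
There are look-alikes about, which are no part of the job. Leave any blue or pink look-alike of the film_reel alone.

How it is judged:
On the way, in this order (a step that is already met when the one before it is completed fails the run):
1. the reel's tray is being drawn out by a fingertip behind its lip (((y of film_reel in the frame of lip_left between -0.042 and 0.042 m and x of film_reel in the frame of lip_left between 0 and 0.17 m and z of film_reel in the frame of lip_left below -0.034 m and value of joint tray_left above 0.045 m and contact force between the fingers and tray_left_c0 above 0.3 N) or (y of film_reel in the frame of lip_middle between -0.042 and 0.042 m and x of film_reel in the frame of lip_middle between 0 and 0.17 m and z of film_reel in the frame of lip_middle below -0.034 m and value of joint tray_middle above 0.045 m and contact force between the fingers and tray_middle_c0 above 0.3 N) or (y of film_reel in the frame of lip_right between -0.042 and 0.042 m and x of film_reel in the frame of lip_right between 0 and 0.17 m and z of film_reel in the frame of lip_right below -0.034 m and value of joint tray_right above 0.045 m and contact force between the fingers and tray_right_c0 above 0.3 N))).
2. the reel's tray is right out at its stop (((y of film_reel in the frame of lip_left between -0.042 and 0.042 m and x of film_reel in the frame of lip_left between 0 and 0.17 m and z of film_reel in the frame of lip_left below -0.034 m and value of joint tray_left above 0.074 m) or (y of film_reel in the frame of lip_middle between -0.042 and 0.042 m and x of film_reel in the frame of lip_middle between 0 and 0.17 m and z of film_reel in the frame of lip_middle below -0.034 m and value of joint tray_middle above 0.074 m) or (y of film_reel in the frame of lip_right between -0.042 and 0.042 m and x of film_reel in the frame of lip_right between 0 and 0.17 m and z of film_reel in the frame of lip_right below -0.034 m and value of joint tray_right above 0.074 m))), for 0.2 s.
3. the other two trays are fully home, the reel's tray still out (((y of film_reel in the frame of lip_left between -0.042 and 0.042 m and x of film_reel in the frame of lip_left between 0 and 0.17 m and z of film_reel in the frame of lip_left below -0.034 m and value of joint tray_left above 0.074 m and value of joint each of tray_middle, tray_right below 0.006 m) or (y of film_reel in the frame of lip_middle between -0.042 and 0.042 m and x of film_reel in the frame of lip_middle between 0 and 0.17 m and z of film_reel in the frame of lip_middle below -0.034 m and value of joint tray_middle above 0.074 m and value of joint each of tray_left, tray_right below 0.006 m) or (y of film_reel in the frame of lip_right between -0.042 and 0.042 m and x of film_reel in the frame of lip_right between 0 and 0.17 m and z of film_reel in the frame of lip_right below -0.034 m and value of joint tray_right above 0.074 m and value of joint each of tray_left, tray_middle below 0.006 m))), for 0.2 s.
At the end, for the whole second after the job is handed in: The tray with the film reel is out by more than 74 of its 80 mm, the other two are out by less than 6 mm, and film reel, loupe and film clip rest in the trays, at rest (((y of film_reel in the frame of lip_left between -0.042 and 0.042 m and x of film_reel in the frame of lip_left between 0 and 0.17 m and z of film_reel in the frame of lip_left below -0.034 m and value of joint tray_left above 0.074 m and value of joint each of tray_middle, tray_right below 0.006 m) or (y of film_reel in the frame of lip_middle between -0.042 and 0.042 m and x of film_reel in the frame of lip_middle between 0 and 0.17 m and z of film_reel in the frame of lip_middle below -0.034 m and value of joint tray_middle above 0.074 m and value of joint each of tray_left, tray_right below 0.006 m) or (y of film_reel in the frame of lip_right between -0.042 and 0.042 m and x of film_reel in the frame of lip_right between 0 and 0.17 m and z of film_reel in the frame of lip_right below -0.034 m and value of joint tray_right above 0.074 m and value of joint each of tray_left, tray_middle below 0.006 m)) and ((y of loupe in the frame of lip_left between -0.042 and 0.042 m and x of loupe in the frame of lip_left between 0 and 0.17 m and z of loupe in the frame of lip_left below -0.034 m) or (y of loupe in the frame of lip_middle between -0.042 and 0.042 m and x of loupe in the frame of lip_middle between 0 and 0.17 m and z of loupe in the frame of lip_middle below -0.034 m) or (y of loupe in the frame of lip_right between -0.042 and 0.042 m and x of loupe in the frame of lip_right between 0 and 0.17 m and z of loupe in the frame of lip_right below -0.034 m)) and ((y of film_clip in the frame of lip_left between -0.042 and 0.042 m and x of film_clip in the frame of lip_left between 0 and 0.17 m and z of film_clip in the frame of lip_left below -0.034 m) or (y of film_clip in the frame of lip_middle between -0.042 and 0.042 m and x of film_clip in the frame of lip_middle between 0 and 0.17 m and z of film_clip in the frame of lip_middle below -0.034 m) or (y of film_clip in the frame of lip_right between -0.042 and 0.042 m and x of film_clip in the frame of lip_right between 0 and 0.17 m and z of film_clip in the frame of lip_right below -0.034 m)) and linear speed of each of film_reel, loupe, film_clip below 0.02 m/s); the robot touches nothing.
It fails at once if a tray's lip is pinched (more than 2 N on its inner face, c0, and outer face, c1, at once) ((contact force between the fingers and tray_left_c0 above 2 N and contact force between the fingers and tray_left_c1 above 2 N) or (contact force between the fingers and tray_middle_c0 above 2 N and contact force between the fingers and tray_middle_c1 above 2 N) or (contact force between the fingers and tray_right_c0 above 2 N and contact force between the fingers and tray_right_c1 above 2 N)).
It fails at once if the robot pushes against the film reel, loupe or film clip (over 1 N) (contact force between any of the fingers, the arm and film_reel above 1 N or contact force between any of the fingers, the arm and loupe above 1 N or contact force between any of the fingers, the arm and film_clip above 1 N).
It fails at once if film reel, loupe or film clip is lifted off its tray floor by more than 20 mm (height (world z) of any of film_reel, loupe, film_clip above 0.036 m).
It fails at once if film reel or loupe is tipped over (angle between any of film_reel, loupe's own z axis and vertical above 0.6 rad).
It fails at once if a thing beside the rack is moved by more than 15 mm (distance of any of brown_bottle, beaker from where it was at the start of the episode above 0.015 m).
It also fails if it takes over 56 s, if anything falls off the work surface, if the arm or the gripper's body presses on something with over 40 N, if the wrist force passes 120 N, or if a joint passes its speed limit or range.

ROBOT

A 6-joint arm with a two-finger parallel gripper is mounted at the origin on the work surface; the furniture and walls round the work are solid. World frame = base frame: x ahead of the robot, y to its left, z up, the work surface at z = 0. Lengths are in m, angles in rad, forces in N, time in s.
With the tool pointing down it reaches from about 0.3 to 0.85 m from the base axis. Payload 4.2 kg.
Tool frame: the origin (TCP) lies midway between the tips of the shut fingers; the grasp point (between the pads) lies 19 mm behind it; z points along the fingers, y is the line along which they close (so a half turn about z gives the same grasp; the last joint's range is limited). The gripper opens to 91 mm and grips with 3 to 60 N. Pads are 32 mm wide; open, the fingers measure 118 mm over their backs; the gripper's body (76 mm by 178 mm) begins 60 mm behind the grasp point.
Start: joints at [1.276, 0.32, 1.565, -0, 1.257, -0.02], TCP at [0.156, 0.553, 0.214] pointing down, gripper open.
Joint ranges: [-3.11, 3.11], [-0.84, 2.01], [0.21, 2.61], [-1.34, 4.49], [0.05, 2.63], [-2.56, 2.56]. Speed limits (rad/s): [2.57, 2.57, 3.14, 3.14, 3.14, 3.14].

INTERFACE

Orientations are given as [roll, pitch, yaw] about the fixed x, y, z axes, in that order (R = Rz(yaw) Ry(pitch) Rx(roll)).
In Python, from workcell import arm gives the robot as it stands.
- The arm moves only by the tool drive_tool, never from a script. Its argument "motion" is a list of rows, each a list of 3 entries, a list of its own where there are three numbers: the turn, a rotation vector about the tool's x, y, z in rad, then the shift along the tool's x, y, z in mm, then the closure, from 0 (fully open) to 1 (shut). A call has 1 to 5 rows; each row is the pose to reach, as a shift and turn from the pose commanded when the call began, along the tool's axes at that moment; what a row does not reach only later rows make up. A row lasts 1/10 s, in which the tool goes at most 50 mm and 8.59 degrees, less where a joint would pass 70% of its speed; a pose out of reach is approached as far as the arm can. A call with a gripper value outside its range is refused whole. The fingers move at their own pace and stop on an object; "squeeze" is the grip in N (left out, the last holds). Time passes only in rows, so rows that repeat a pose let the fingers close. It gives the time, the measured TCP pose, the force, the opening and the grip force at its end, in the units of the state.
- arm.read_state(): the state, without advancing time (a new reading comes with each control period).
- arm.snapshot(name): name is "scene" or "top" or "wrist"; returns a dict with "frame" (384x512x3 uint8, blue, green, red), "fx", "fy", "cx", "cy" (pixels), "camera_from_world" (4x4, takes a point from world to camera coordinates); the wrist camera has in their place "T_tool_cam" (4x4, takes a point from camera to tool coordinates, whose origin is the TCP and whose axes are the flange's). Camera axes: x right, y down, z forward; pixel columns grow to the right and rows downward; lengths in m; the calibration is good to about 2 mm. The wrist camera is an equidistant fisheye: a pixel r from the principal point sees the ray r / f radians off the axis. A picture is of the moment at which its call begins: read the wrist's pose just before it. There is no depth.
- arm.job_done(): hands the job in; it is judged then, once.
The state is a dict: "clock": time; "qpos": joint angles; "qvel": joint speeds; "tau": joint torques, N m; "tcp_pos": TCP position; "tool_rot": TCP orientation; "wrist_force": force on the tool from outside, world axes, zero at the start; "wrist_torque": the same for the moment, N m; "grip_width": opening from 0.0 (shut) to 1.0 (fully open); "grip_force": force on a finger pad.
Only numpy, scipy, OpenCV 4.12 (cv2) and the standard library are available. Lean on these libraries where they do the work, as an engineer would, in place of code of your own. Each camera call takes 0.05 s, during which the arm holds its last target. There are 200 camera calls.

## Working session

There is one attempt and no reset: what is moved stays moved. The work goes in short steps, Python scripts to look and compute and a tool call to move; the robot and the scene stay as the last step left them, time stands still between calls to the robot, and variables do not carry over. Pictures are saved under pics/ and viewed, at most 10 in all, crops included, and the job is handed in when it is done.

Besides the shell and the picture viewer there is one more tool, called after "Request:" as name(argument=value, ...) on one line, values as JSON. drive_tool: Moves the arm, as the interface text tells. Its arguments: {"type":"object","properties":{"motion":{"type":"array","items":{"type":"array"}},"squeeze":{"type":"number"}},"required":["motion"]}

```bash
mkdir -p pics
cat > h.py <<'E'
import numpy as np,cv2
from workcell import arm
def snap(n,f):
    s=arm.snapshot(n); cv2.imwrite('pics/'+f+'.png',s['frame']); 
    np.savez('pics/'+f+'.npz',**{k:v for k,v in s.items()}); return s
def ray(s,u,v,z):
    T=np.linalg.inv(np.array(s['camera_from_world'])); d=T[:3,:3]@[(u-s['cx'])/s['fx'],(v-s['cy'])/s['fy'],1]
    o=T[:3,3]; return (o+d*(z-o[2])/d[2]).round(4)
def proj(s,p):
    c=np.array(s['camera_from_world'])@np.r_[p,1]; return c[0]/c[2]*s['fx']+s['cx'],c[1]/c[2]*s['fy']+s['cy']
E
python3 - <<'E'
from h import *
a=snap('scene','scene')['frame'];b=snap('top','top')['frame']
cv2.imwrite('pics/both.png',cv2.resize(np.vstack([a,b]),None,fx=.78,fy=.78))
cv2.imwrite('pics/topb.png',cv2.resize(b,(800,600),interpolation=cv2.INTER_CUBIC))
print(arm.read_state())
E
```

```text
{'clock': 0.1, 'qpos': array([ 1.27599487e+00,  3.20233422e-01,  1.56550359e+00,  7.84246338e-06,
        1.25738941e+00, -2.00018817e-02]), 'qvel': array([-0.00011822, -0.00080909, -0.00321949, -0.00011861, -0.00069515,
       -0.00212842]), 'tau': array([ 1.42810713e-03, -4.13330448e+01, -2.32512635e+01,  7.29736034e-02,
        4.22618177e-02, -6.50415768e-05]), 'tcp_pos': array([0.15590317, 0.55302032, 0.21322196]), 'tool_rot': array([-3.14005934e+00, -3.81314396e-05,  2.86679063e+00]), 'wrist_force': array([ 0.42964137, -0.12323004, -0.17464014]), 'wrist_torque': array([-0.03493311, -0.03144117,  0.01688048]), 'grip_force': 0.0, 'grip_width': 0.9994066307144928}
```

View pics/topb.png

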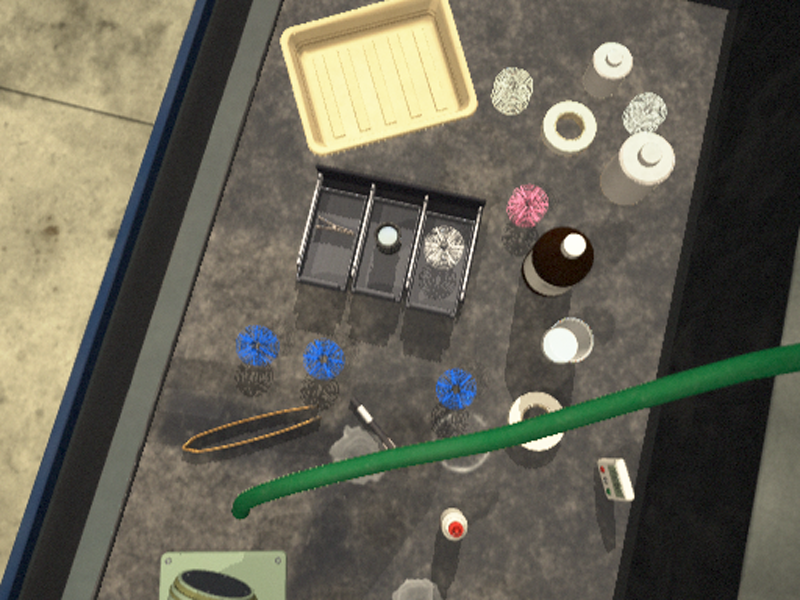

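View pics/scene.png

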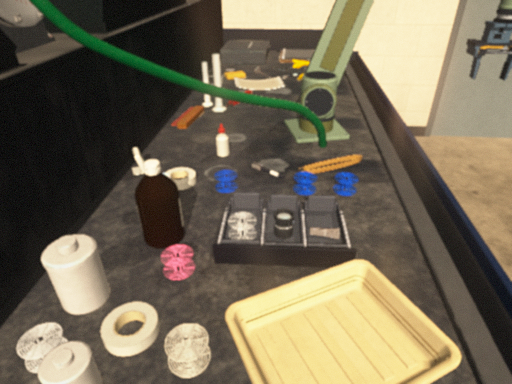

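The top view (800x600 scale) shows the rack at (390,245). The wire reel is in the right tray at (443,246), the loupe in the middle tray at (387,238) and the clip in the left tray at (337,225).

Things that could be taken for the reel: wire reels off the rack at (512,90) and (645,112), pink at (527,205), and blue at (257,345), (323,358) and (456,388). I choose (443,246) because it is the only one standing in a tray. Next, a close crop.

Run:
```python
from h import *
s=np.load('pics/top.npz'); f=s['frame'][100:220,180:320]
f=np.clip(f.astype(float)*1.8,0,255).astype('uint8')
cv2.imwrite('pics/crop.png',cv2.resize(f,None,fx=5,fy=5,interpolation=cv2.INTER_CUBIC))
for n,u,v,z in [('rackfl',297/1.5625,283/1.5625,.04),('loupe',388/1.5625,236/1.5625,.072),('base',215/1.5625,590/1.5625,.1),('backL',319/1.5625,168/1.5625,.056),('backR',485/1.5625,202/1.5625,.056)]: print(n,ray(s,u,v,z))
```

```text
rackfl [ 0.5423 -0.1204  0.04  ]
loupe [ 0.6145 -0.2767  0.072 ]
base [ 0.0636 -0.0147  0.1   ]
backL [ 0.7408 -0.1578  0.056 ]
backR [ 0.6765 -0.4422  0.056 ]
```

View pics/crop.png

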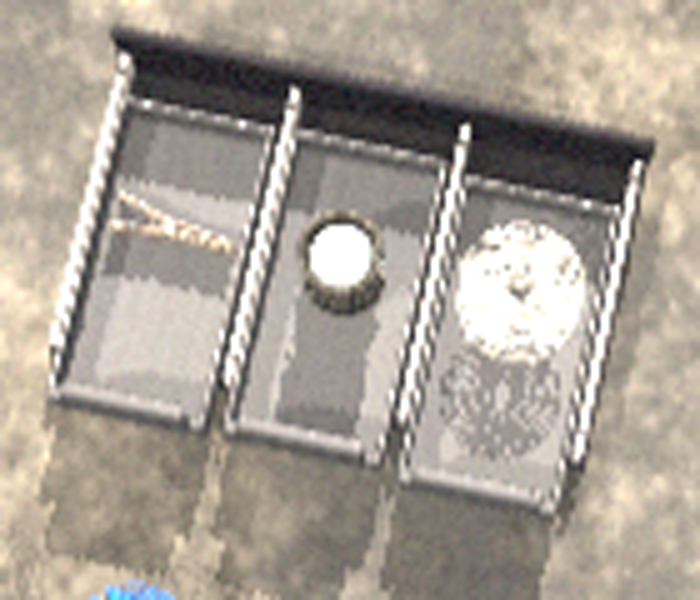

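Run:
```python
from h import *
s=np.load('pics/top.npz')
g=lambda u,v,z: ray(s,180+u/5,100+v/5,z)
bl,br=g(117,33,.056),g(652,147,.056)
y=(bl-br)[:2]; print('back width',np.hypot(*y)); yaw=np.arctan2(-y[0],y[1]); print('yaw',yaw,np.degrees(yaw))
X=np.array([np.cos(yaw),np.sin(yaw)]);Y=np.array([-X[1],X[0]])
mid=(bl+br)[:2]/2; O=mid-X*.076; print('origin if back panel rear at +76',O)
for n,u,v,z in [('L',128,407,.058),('M',305,447,.058),('R',480,492,.058),('reel',521,285,.054),('loupe',340,255,.072),('clip',175,230,.03),('sideL',52,400,.04),('postFL',58,375,.04)]:
    p=g(u,v,z); d=p[:2]-O; print(n,p,'rack',d@X,d@Y)
for n,k in [('bottle',(575,245,.2)),('beaker',(575,340,.088)),('pink',(527,205,.04)),('blue',(456,388,.04))]: 
    p=ray(s,k[0]/1.5625,k[1]/1.5625,k[2]); d=p[:2]-O; print(n,p,d@X,d@Y)
```

```text
back width 0.29429838599625374
yaw -0.23072099583113806 -13.219339306179672
origin if back panel rear at +76 [ 0.63576387 -0.28157036]
L [ 0.5377 -0.164   0.058 ] rack -0.12235127468467692 0.09202976057213157
M [ 0.5155 -0.2566  0.058 ] rack -0.1227872947449488 -0.0031931877465748736
R [ 0.4909 -0.3474  0.058 ] rack -0.12597134210840233 -0.09721266361401033
reel [ 0.6018 -0.371   0.054 ] rack -0.01261316011543461 -0.09482675178638338
loupe [ 0.6146 -0.2758  0.072 ] rack -0.021922623334967382 0.0007777140850609806
clip [ 0.6405 -0.185   0.03  ] rack -0.01747302366908048 0.0950944732682164
sideL [ 0.5453 -0.1212  0.04  ] rack -0.12474014269569256 0.135433600374918
postFL [ 0.5588 -0.1242  0.04  ] rack -0.1109118303649148 0.13560026795562508
bottle [ 0.5647 -0.5559  0.2   ] -0.006447241149018408 -0.28331123773496103
beaker [ 0.4355 -0.5759  0.088 ] -0.127650080502864 -0.33232666115010545
pink [ 0.6751 -0.5165  0.04  ] 0.09201738311966136 -0.2197090540646834
blue [ 0.3626 -0.3869  0.04  ] -0.24183878013245616 -0.16500556003938852
```

Run:
```python
from h import *
t=np.load('pics/top.npz');s=np.load('pics/scene.npz')
P=lambda s: np.array([[s['fx'],0,s['cx']],[0,s['fy'],s['cy']],[0,0,1]],float)@s['camera_from_world'][:3]
h=cv2.triangulatePoints(P(t),P(s),np.array([[240/1.5625],[510/1.5625]]),np.array([[323.],[142]])); print('end',(h[:3]/h[3]).T)
# scene hose pixel samples -> triangulate by searching along the ray where it falls on top-view hose
H=np.array([[240,505],[300,485],[400,460],[500,443],[600,418],[700,385],[800,355]])/1.5625
for u,v in [(300,115),(250,98),(200,88),(150,72),(100,47),(60,18)]:
    T=np.linalg.inv(s['camera_from_world']);o=T[:3,3];d=T[:3,:3]@[(u-s['cx'])/s['fx'],(v-s['cy'])/s['fy'],1]
    best=min(((abs(np.interp(q[0],H[:,0],H[:,1])-q[1]),k) for k in np.arange(.1,2.5,.01) for q in [proj(t,o+d*k)] if 150<q[0]<512),default=None)
    if best: print(u,v,best[0],o+d*best[1])
for c in (t,s): print('cam',np.linalg.inv(c['camera_from_world'])[:3,3])
```

```text
end [[ 0.16906646 -0.02945913  0.02410045]]
300 115 0.46959910600298826 [ 0.21607367 -0.13114773  0.1469924 ]
250 98 1.2161463052837007 [ 0.25764066 -0.29634988  0.22457801]
200 88 1.2475006709511263 [ 0.28837168 -0.43654128  0.26992858]
150 72 1.3953252900391249 [ 0.31650916 -0.55652501  0.32456355]
100 47 2.4185653018369635 [ 0.35143781 -0.65344358  0.39334308]
60 18 3.533014856888798 [ 0.38340535 -0.71205303  0.45826839]
cam [ 0.327263   -0.30987734  1.18756645]
cam [ 1.27033058 -0.44574935  0.55642314]
```

```bash
cat >> h.py <<'E'
from scipy.spatial.transform import Rotation as R
def rel(p0,y0,p1,y1):
    "turn and shift (tool axes) from pose p0,yaw y0 to p1,y1, tool down"
    a=R.from_euler('xyz',[np.pi,0,y0]); 
    return np.r_[0,0,round(-(y1-y0),3)],(a.inv().apply(np.subtract(p1,p0))*1000).round()
O=np.array([.6358,-.2816]);YAW=-.23
def w(x,y,z): X=np.array([np.cos(YAW),np.sin(YAW)]);return np.r_[O+X*x+np.array([-X[1],X[0]])*y,z]
E
python3 - <<'E'
from h import *
W=[(.156,.553,.213),(.33,.43,.25),(.47,.27,.25),(.54,.08,.25),(.56,-.11,.25),w(-.10,-.096,.2)]
ys=[2.867,2.25,1.63,1.01,.39,-.23]
for i in range(5): print(W[i+1],*rel(W[i],ys[i],W[i+1],ys[i+1]))
E
```

```text
(0.33, 0.43, 0.25) [0.    0.    0.617] [-201.  -71.  -37.]
(0.47, 0.27, 0.25) [0.   0.   0.62] [-212.    8.    0.]
(0.54, 0.08, 0.25) [0.   0.   0.62] [-194.   59.    0.]
(0.56, -0.11, 0.25) [0.   0.   0.62] [-150.  118.    0.]
[ 0.51654752 -0.35227422  0.2       ] [0.   0.   0.62] [-132.  208.   50.]
```

Request:
drive_tool(motion=[[[0, 0, 0.12], [-40, -14, -20], 1], [[0, 0, 0.25], [-81, -28, -30], 1], [[0, 0, 0.37], [-121, -43, -37], 1], [[0, 0, 0.5], [-161, -57, -37], 1], [[0, 0, 0.617], [-201, -71, -37], 1]], squeeze=10)

```text
clock: 0.6
tcp_pos: [0.3313, 0.4294, 0.251]
tool_rot: [3.141, -0.0, 2.245]
wrist_force: [0.2, 0.8, 0.4]
grip_width: 0.591
grip_force: 0.0
```

Request:
drive_tool(motion=[[[0, 0, 0.12], [-42, 2, 0], 1], [[0, 0, 0.25], [-85, 3, 0], 1], [[0, 0, 0.37], [-127, 5, 0], 1], [[0, 0, 0.5], [-170, 6, 0], 1], [[0, 0, 0.62], [-212, 8, 0], 1]])

```text
clock: 1.1
tcp_pos: [0.4702, 0.2689, 0.2506]
tool_rot: [-3.141, 0.0, 1.625]
wrist_force: [0.0, 0.0, 1.9]
grip_width: 0.152
grip_force: 0.0
```

Request:
drive_tool(motion=[[[0, 0, 0.12], [-39, 12, 0], 1], [[0, 0, 0.25], [-78, 24, 0], 1], [[0, 0, 0.37], [-116, 35, 0], 1], [[0, 0, 0.5], [-155, 47, 0], 1], [[0, 0, 0.62], [-194, 59, 0], 1]])

```text
clock: 1.6
tcp_pos: [0.54, 0.0788, 0.2506]
tool_rot: [-3.141, 0.0, 1.005]
wrist_force: [0.4, -0.0, -0.6]
grip_width: 0.003
grip_force: 0.0
```

Tracking is good.

Request:
drive_tool(motion=[[[0, 0, 0.12], [-30, 24, 0], 1], [[0, 0, 0.25], [-60, 47, 0], 1], [[0, 0, 0.37], [-90, 71, 0], 1], [[0, 0, 0.5], [-120, 94, 0], 1], [[0, 0, 0.62], [-150, 118, 0], 1]])

```text
clock: 2.1
tcp_pos: [0.5597, -0.1109, 0.2505]
tool_rot: [-3.141, 0.001, 0.385]
wrist_force: [0.2, 1.3, 0.9]
grip_width: 0.006
grip_force: 0.0
```

Request:
drive_tool(motion=[[[0, 0, 0.12], [-26, 42, 0], 1], [[0, 0, 0.25], [-53, 83, 10], 1], [[0, 0, 0.37], [-79, 125, 20], 1], [[0, 0, 0.5], [-105, 166, 35], 1], [[0, 0, 0.62], [-132, 208, 50], 1]])

```text
clock: 2.6
tcp_pos: [0.5168, -0.3505, 0.2011]
tool_rot: [-3.141, 0.0, -0.235]
wrist_force: [0.9, -0.1, 0.5]
grip_width: 0.006
grip_force: 0.0
```

Run:
```python
from h import *
st=arm.read_state(); print(st['tcp_pos'],st['tool_rot'],st['qpos'],st['wrist_force'])
s=arm.snapshot('wrist'); np.savez('pics/w1.npz',pos=st['tcp_pos'],rot=st['tool_rot'],**s)
print(s['fx'],s['cx'],s['cy'],s['T_tool_cam'])
f=np.clip(s['frame']*1.5,0,255).astype('uint8'); cv2.imwrite('pics/w1.png',cv2.resize(f,(800,600),interpolation=cv2.INTER_CUBIC))
```

```text
[ 0.51681688 -0.35046733  0.20106508] [-3.14120302e+00  2.59333636e-04 -2.35489408e-01] [-6.14455108e-01  4.05675363e-01  1.46520727e+00  2.78458414e-04
  1.27109511e+00  1.19174842e+00] [ 0.92168851 -0.0571515   0.45920492]
297.3186396354542 256.826623313919 186.2542392491442 [[-6.20498584e-04 -9.60766043e-01 -2.77359380e-01  7.92118524e-02]
 [ 9.99999776e-01 -6.66105920e-04  7.02103695e-05 -6.91028577e-04]
 [-2.52206464e-04 -2.77359274e-01  9.60766241e-01 -1.70538661e-01]
 [ 0.00000000e+00  0.00000000e+00  0.00000000e+00  1.00000000e+00]]
```

View pics/w1.png

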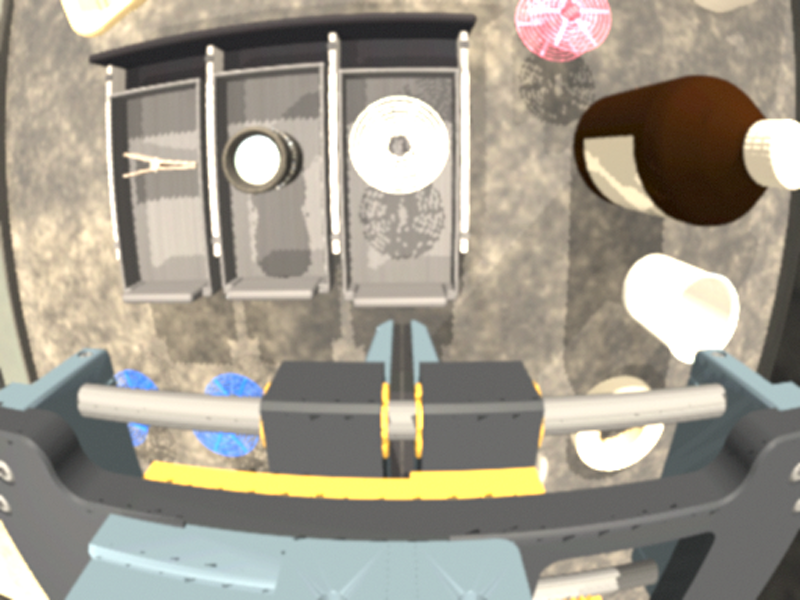

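```bash
cat >> h.py <<'E'
def wray(s,u,v,z):
    dx,dy=u-s['cx'],v-s['cy'];r=np.hypot(dx,dy);th=r/s['fx'];d=np.r_[np.array([dx,dy])/r*np.sin(th),np.cos(th)]
    T=s['T_tool_cam'];Rt=R.from_euler('xyz',s['rot']);d=Rt.apply(T[:3,:3]@d);o=s['pos']+Rt.apply(T[:3,3])
    p=o+d*(z-o[2])/d[2]; X=np.array([np.cos(YAW),np.sin(YAW)]);e=p[:2]-O
    return p.round(4),(e@X).round(4),(e@np.array([-X[1],X[0]])).round(4)
E
python3 - <<'E'
from h import *
s=np.load('pics/w1.npz')
for n,u,v,z in [('Rl',355,302,.058),('Rr',450,302,.058),('Ml',227,294,.058),('Mr',319,292,.058),('Ll',125,298,.058),('Lr',200,296,.058),('backL',95,57,.056),('backR',474,20,.056),('reel',399,145,.054),('loupe',257,160,.072)]: print(n,*wray(s,u/1.5625,v/1.5625,z))
f=s['frame'][165:205,65:305]; f=np.clip(f*1.5,0,255).astype('uint8')
cv2.imwrite('pics/w1c.png',cv2.resize(f,(0,0),fx=3.3,fy=6.6,interpolation=cv2.INTER_CUBIC))
E
```

```text
Rl [ 0.5057 -0.3133  0.058 ] -0.1194 -0.0605
Rr [ 0.49   -0.3788  0.058 ] -0.1198 -0.1279
Ml [ 0.5338 -0.2213  0.058 ] -0.113 0.0354
Mr [ 0.5189 -0.2901  0.058 ] -0.1119 -0.0349
Ll [ 0.5522 -0.13    0.058 ] -0.116 0.1286
Lr [ 0.5376 -0.1989  0.058 ] -0.1145 0.0581
backL [ 0.7465 -0.1588  0.056 ] 0.0798 0.1448
backR [ 0.6796 -0.4396  0.056 ] 0.0787 -0.1438
reel [ 0.6046 -0.3693  0.054 ] -0.0104 -0.0925
loupe [ 0.6191 -0.2769  0.072 ] -0.0173 0.0008
```

View pics/w1c.png

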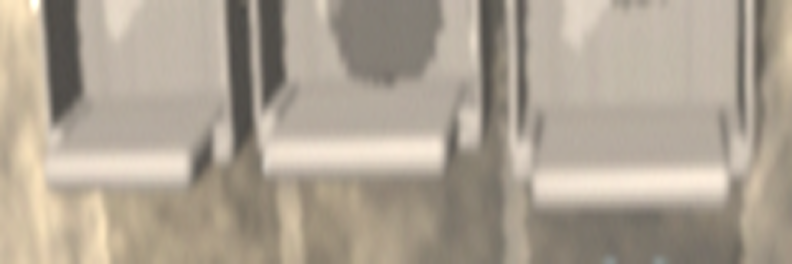

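Run:
```python
from h import *
p=arm.read_state()['tcp_pos']
print(w(-.088,-.094,.028),*rel(p,-.235,w(-.088,-.094,.028),-.23))
```

```text
[ 0.52868747 -0.35306262  0.028     ] [ 0.     0.    -0.005] [ 13.  -8. 170.]
```

Request:
drive_tool(motion=[[[0, 0, 0], [13, -8, 40], 1], [[0, 0, 0], [13, -8, 80], 1], [[0, 0, 0], [13, -8, 115], 1], [[0, 0, 0], [13, -8, 145], 1], [[0, 0, 0], [13, -8, 170], 1]])

```text
clock: 3.15
tcp_pos: [0.5311, -0.343, 0.0295]
tool_rot: [-3.14, 0.003, -0.23]
wrist_force: [-0.1, -0.7, -0.9]
grip_width: 0.006
grip_force: 0.0
```

Request:
drive_tool(motion=[[[0, 0, 0], [-4, 0, 1], 1], [[0, 0, 0], [-8, 0, 1], 1], [[0, 0, 0], [-12, 0, 1], 1], [[0, 0, 0], [-16, 0, 1], 1], [[0, 0, 0], [-20, 0, 1], 1]])

```text
clock: 3.65
tcp_pos: [0.5138, -0.34, 0.0326]
tool_rot: [3.14, -0.004, -0.23]
wrist_force: [2.4, -0.6, 1.7]
grip_width: 0.003
grip_force: 1.1
```

Request:
drive_tool(motion=[[[0, 0, 0], [-6, 2, 3], 1], [[0, 0, 0], [-12, 2, 3], 1], [[0, 0, 0], [-18, 2, 3], 1], [[0, 0, 0], [-24, 2, 3], 1], [[0, 0, 0], [-30, 2, 3], 1]])

```text
clock: 4.15
tcp_pos: [0.4825, -0.3346, 0.028]
tool_rot: [3.141, -0.0, -0.23]
wrist_force: [2.1, -2.2, 2.0]
grip_width: 0.005
grip_force: 1.2
```

Request:
drive_tool(motion=[[[0, 0, 0], [-5, 0, 0], 1], [[0, 0, 0], [-10, 0, 0], 1], [[0, 0, 0], [-15, 0, 0], 1], [[0, 0, 0], [-18, 0, 0], 1], [[0, 0, 0], [-18, 0, 0], 1]])

```text
clock: 4.65
tcp_pos: [0.466, -0.3304, 0.0279]
tool_rot: [3.142, -0.002, -0.231]
wrist_force: [4.0, -1.9, -1.4]
grip_width: 0.007
grip_force: 2.2
```

Request:
drive_tool(motion=[[[0, 0, 0], [-2, 0, 0], 1], [[0, 0, 0], [-4, 0, 0], 1], [[0, 0, 0], [-6, 0, 0], 1], [[0, 0, 0], [-6, 0, 0], 1], [[0, 0, 0], [-6, 0, 0], 1]])

```text
clock: 5.15
tcp_pos: [0.4661, -0.3306, 0.0282]
tool_rot: [3.14, -0.014, -0.232]
wrist_force: [17.0, -2.3, -10.1]
grip_width: 0.006
grip_force: 8.7
```

Request:
drive_tool(motion=[[[0, 0, 0], [-2, 0, 0], 1], [[0, 0, 0], [-4, 0, 0], 1], [[0, 0, 0], [-6, 0, 0], 1], [[0, 0, 0], [-6, 0, 0], 1], [[0, 0, 0], [-6, 0, 0], 1]])

```text
clock: 5.65
tcp_pos: [0.4662, -0.3308, 0.0285]
tool_rot: [3.139, -0.026, -0.234]
wrist_force: [31.4, -1.8, -19.7]
grip_width: 0.004
grip_force: 15.5
```

Stop reached. Back off, then up.

Request:
drive_tool(motion=[[[0, 0, 0], [12, 0, 0], 1], [[0, 0, 0], [22, 0, 0], 1], [[0, 0, 0], [22, 0, -40], 1], [[0, 0, 0], [22, 0, -80], 1], [[0, 0, 0], [22, 0, -80], 1]])

```text
clock: 6.15
tcp_pos: [0.4769, -0.334, 0.1127]
tool_rot: [3.139, -0.007, -0.23]
wrist_force: [1.0, 0.0, -0.2]
grip_width: 0.002
grip_force: 0.0
```

Run:
```python
from h import *
st=arm.read_state();p=st['tcp_pos'];y=st['tool_rot'][2];print(p,y,st['wrist_force'])
for t in [w(-.150,0,.11),w(-.150,.093,.11)]: print(t,*rel(p,y,t,-.23))
s=arm.snapshot('wrist'); np.savez('pics/w2.npz',pos=p,rot=st['tool_rot'],**s)
f=np.clip(s['frame']*1.5,0,255).astype('uint8'); cv2.imwrite('pics/w2.png',cv2.resize(f,(800,600),interpolation=cv2.INTER_CUBIC))
```

```text
[ 0.47692809 -0.33404119  0.11270893] -0.2303534405459744 [ 1.01181016  0.04651907 -0.17462593]
[ 0.48975004 -0.24740337  0.11      ] [ 0.  0. -0.] [ -7. -87.   3.]
[ 0.51095195 -0.1568524   0.11      ] [ 0.  0. -0.] [  -7. -180.    3.]
```

View pics/w2.png

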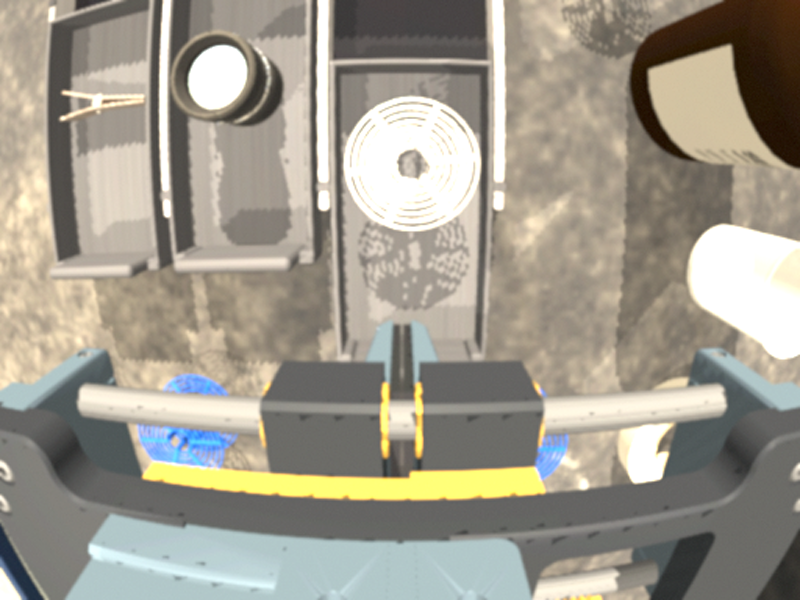

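Request:
drive_tool(motion=[[[0, 0, 0], [-7, -44, 0], 1], [[0, 0, 0], [-7, -88, 0], 1], [[0, 0, 0], [-8, -88, 35], 1], [[0, 0, 0], [-8, -88, 70], 1], [[0, 0, 0], [-8, -88, 84], 1]])

```text
clock: 6.7
tcp_pos: [0.4833, -0.2425, 0.0196]
tool_rot: [-3.139, 0.01, -0.229]
wrist_force: [-1.0, -0.2, -0.5]
grip_width: 0.005
grip_force: 0.0
```

Request:
drive_tool(motion=[[[0, 0, 0], [5, 0, 0], 1], [[0, 0, 0], [10, 0, 0], 1], [[0, 0, 0], [15, 0, 0], 1], [[0, 0, 0], [19, 0, 0], 1], [[0, 0, 0], [23, 0, 0], 1]])

```text
clock: 7.2
tcp_pos: [0.5099, -0.2506, 0.0246]
tool_rot: [3.141, 0.0, -0.23]
wrist_force: [-2.1, -0.4, 2.7]
grip_width: 0.005
grip_force: 1.1
```

Request:
drive_tool(motion=[[[0, 0, 0], [3, 0, 0], 1], [[0, 0, 0], [6, 0, 0], 1], [[0, 0, 0], [9, 0, 0], 1], [[0, 0, 0], [11, 0, 0], 1], [[0, 0, 0], [11, 0, 0], 1]])

```text
clock: 7.7
tcp_pos: [0.5211, -0.2529, 0.0239]
tool_rot: [-3.141, -0.001, -0.23]
wrist_force: [0.2, -0.4, 0.5]
grip_width: 0.005
grip_force: 0.3
```

Request:
drive_tool(motion=[[[0, 0, 0], [2, 0, 0], 1], [[0, 0, 0], [4, 0, 0], 1], [[0, 0, 0], [6, 0, 0], 1], [[0, 0, 0], [6, 0, 0], 1], [[0, 0, 0], [6, 0, 0], 1]])

```text
clock: 8.2
tcp_pos: [0.5216, -0.2529, 0.0236]
tool_rot: [-3.141, 0.01, -0.23]
wrist_force: [-12.4, 0.7, 8.6]
grip_width: 0.006
grip_force: 6.2
```

Request:
drive_tool(motion=[[[0, 0, 0], [2, 0, 0], 1], [[0, 0, 0], [4, 0, 0], 1], [[0, 0, 0], [6, 0, 0], 1], [[0, 0, 0], [6, 0, 0], 1], [[0, 0, 0], [6, 0, 0], 1]])

```text
clock: 8.7
tcp_pos: [0.5214, -0.2527, 0.0237]
tool_rot: [-3.14, 0.023, -0.229]
wrist_force: [-25.9, 2.5, 20.6]
grip_width: 0.01
grip_force: 13.4
```

Request:
drive_tool(motion=[[[0, 0, 0], [-20, 0, 0], 1], [[0, 0, 0], [-44, 0, 0], 1], [[0, 0, 0], [-44, 0, -40], 1], [[0, 0, 0], [-44, -48, -60], 1], [[0, 0, 0], [-44, -93, -60], 1]])

```text
clock: 9.2
tcp_pos: [0.5137, -0.1558, 0.0872]
tool_rot: [3.141, -0.009, -0.234]
wrist_force: [0.6, -0.0, -0.2]
grip_width: 0.008
grip_force: 0.0
```

Request:
drive_tool(motion=[[[0, 0, 0], [0, 0, 30], 1], [[0, 0, 0], [0, 0, 60], 1], [[0, 0, 0], [8, 0, 60], 1], [[0, 0, 0], [15, 0, 60], 1], [[0, 0, 0], [20, 0, 60], 1]])

```text
clock: 9.7
tcp_pos: [0.5312, -0.16, 0.0248]
tool_rot: [-3.141, -0.001, -0.231]
wrist_force: [-2.7, 0.9, -1.2]
grip_width: 0.006
grip_force: 1.1
```

Request:
drive_tool(motion=[[[0, 0, 0], [4, 0, 0], 1], [[0, 0, 0], [8, 0, 0], 1], [[0, 0, 0], [11, 0, 0], 1], [[0, 0, 0], [14, 0, 0], 1], [[0, 0, 0], [14, 0, 0], 1]])

```text
clock: 10.2
tcp_pos: [0.5427, -0.1627, 0.0243]
tool_rot: [3.142, 0.002, -0.23]
wrist_force: [-5.4, 0.3, 3.8]
grip_width: 0.004
grip_force: 2.6
```

Request:
drive_tool(motion=[[[0, 0, 0], [2, 0, 0], 1], [[0, 0, 0], [4, 0, 0], 1], [[0, 0, 0], [6, 0, 0], 1], [[0, 0, 0], [8, 0, 0], 1], [[0, 0, 0], [8, 0, 0], 1]])

```text
clock: 10.7
tcp_pos: [0.5424, -0.1625, 0.0239]
tool_rot: [-3.141, 0.02, -0.23]
wrist_force: [-21.8, 4.3, 17.9]
grip_width: 0.004
grip_force: 11.2
```

Request:
drive_tool(motion=[[[0, 0, 0], [-18, 0, 0], 1], [[0, 0, 0], [-40, 0, 0], 1], [[0, 0, 0], [-40, 0, -45], 1], [[0, 0, 0], [-40, 0, -90], 1], [[0, 0, 0], [-40, 0, -120], 1]])

```text
clock: 11.2
tcp_pos: [0.5146, -0.1562, 0.1476]
tool_rot: [3.141, -0.007, -0.23]
wrist_force: [0.4, -0.0, -0.0]
grip_width: 0.006
grip_force: 0.0
```

Run:
```python
from h import *
st=arm.read_state();p=st['tcp_pos'];print(p,st['wrist_force'])
s=arm.snapshot('wrist'); np.savez('pics/w3.npz',pos=p,rot=st['tool_rot'],**s)
f=np.clip(s['frame']*1.5,0,255).astype('uint8'); cv2.imwrite('pics/w3.png',cv2.resize(f,(800,600),interpolation=cv2.INTER_CUBIC))
```

```text
[ 0.51459724 -0.15620339  0.14764408] [ 0.42172299 -0.04345725 -0.00127005]
```

View pics/w3.png

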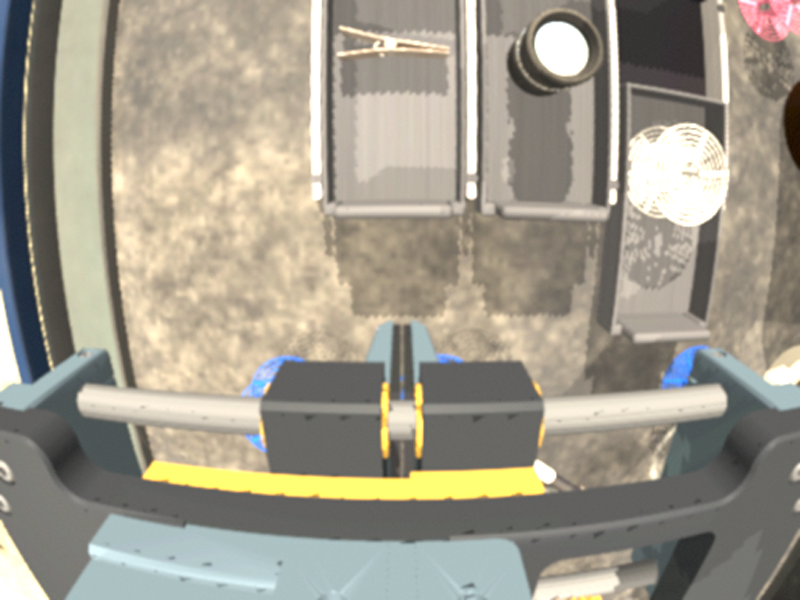

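The left lip (392,210) and middle lip (553,210) are flush with the rack front. The right tray, with the reel standing in it, is out, its lip at (665,328). A check of the difference in travel follows.

Run:
```python
from h import *
s=np.load('pics/w3.npz')
for u,v in [(392,210),(553,211),(665,335)]: print(wray(s,u/1.5625,v/1.5625,.058)[1:])
st=arm.read_state();print(st['wrist_force'],abs(st['qvel']).max())
```

```text
(np.float64(-0.0946), np.float64(0.1002))
(np.float64(-0.0936), np.float64(0.0068))
(np.float64(-0.1731), np.float64(-0.0837))
[1.4907302  0.13534568 3.39706743] 0.13219984550101016
```

The difference is about 79 mm, so the right tray is out and the others are home. Settle, then hand in.

Request:
drive_tool(motion=[[[0, 0, 0], [0, 0, 0], 1], [[0, 0, 0], [0, 0, 0], 1], [[0, 0, 0], [0, 0, 0], 1]])

```text
clock: 11.55
tcp_pos: [0.5119, -0.1553, 0.1426]
tool_rot: [-3.141, 0.002, -0.23]
wrist_force: [0.4, -0.7, -0.2]
grip_width: 0.006
grip_force: 0.0
```

```bash
python3 -c "
from h import *
print(arm.job_done())"
```

```text
the job is handed in; nothing more can be done
None
```

The right tray, with the film reel standing in it, is drawn out to its stop, the left and middle trays are pushed fully home, and the job is handed in at about 11.6 s; no verdict came back.

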